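# Tap a flanged bearing cup square into a moulded housing

### The job

Take the aluminium drift from the tool stand and, with its foot, push the steel bearing cup down into the moulded housing a little at a time, alternately around its flange so that it never cocks more than about 4 degrees, until it is square and fully home on the shoulder hidden inside the bore, where a last push of about 20 N meets a solid stop. Never push on the cup with more than 30 N or touch it with the gripper itself; then stand the drift upright back in its hole in the stand, and leave everything else where it is.

Things in the scene. Friction and masses are not known exactly. Their poses are not given: they have to be found in the camera images.
- drift_grip (a point): Where to grip the drift: on its axis, 78 mm above its foot, 32 mm below its top. The drift is an aluminium bar, 110 mm long, 110 g, standing in one of the two holes of the tool stand: shank 20 mm square (a grooved band round the grip; flats in line with the stand's x and y), below 42 mm a round 14 mm diameter nose with a flat foot that rests on the hole's floor. z is its axis, upwards.
- drift_foot (a point): Centre of the drift's flat 14 mm diameter foot (lower end), 78 mm below the gripping point; z up the drift's axis.
- hole0 (a point): Mouth centre of one hole of the tool stand, level with its top. The stand is a fixed black block 60 (its x) by 140 (its y) by 40 mm high; two holes, 20 mm diameter, 30 mm deep (floor 10 mm above the table), lie 35 mm either side of its middle along its y. x, y, z are the stand's axes. One hole holds the drift, the other the reamer, either way round.
- hole1 (a point): Mouth centre of the other hole of the tool stand, 70 mm along the stand's +y from the first; same axes.
- reamer_mid (a point): The steel hand reamer standing in the other hole: 15 mm fluted shaft, thinner neck and square end, 101 mm long, slimmer than the drift. This point is on its axis, half-way up. To be left where it is.
- cup_top (a point): Centre of the top face of the steel bearing cup's flange; z is the cup's axis, up out of the bore. The flange is a flat ring, 86 mm outer and 54 mm inner diameter, 6 mm thick: the middle of its face is a circle of radius 35 mm. The cup is already started in the housing's bore and stands proud, a little cocked (up to 2.5 degrees).
- cup: The same bearing cup: origin at the centre of the flange's underside. The fit is tight: pushing the flange at one place with 5 to 10 N moves that side down while the far side hardly moves, so the cup tilts; it stays where it is left.
- housing_face (a point): Centre of the bore mouth in the top face of the grey moulded housing, 120 by 120 mm, fixed, 45 mm high. z up. At the start the flange's underside is 12 to 13 mm above this face; the cup is home when its sleeve's foot lands on the unseen shoulder: the flange then still stands 1 to 9 mm off the face, differing from part to part, so it must be felt. A fixed steel stub, 20 mm diameter, stands in the bore's middle, 8 mm above the face.
- elbow: White PVC pipe elbow lying on the table, tube 33 mm across; origin near one leg, underside. A bystander.
- light_guide: Clear acrylic light guide, a bent bar 120 mm long, 10 mm high; a bystander.
- flush_cutters: Flush cutters with red handles, 125 mm long, 13 mm high, lying on the table; a bystander.
- moulded_cap: Round grey moulded cap, 54 mm diameter, 26 mm high; a bystander.
- deburr_scraper: Deburring scraper with black handle, 130 mm long, 16 mm high; a bystander.
- housing: The housing's body, with the shoulder inside its bore: origin under its middle, on the table; same axes as its face.
- drift: The drift's body; same as its foot (origin at the centre of the foot).
Mind the look-alikes: they are no part of the job. Leave any green look-alike of the drift alone. Of the things that look like the part that bears hole0, the smaller one is meant.

How it is judged:
On the way, in this order (a step that is already met when the one before it is completed fails the run):
1. the drift is lifted out of the stand (height (world z) of drift_foot above 0.045 m), for 0.1 s.
2. the cup is square and home on the shoulder, the drift pushing it with at least 14 N (angle between the z axis of cup_top and the z axis of housing_face, either way round below 0.03 rad and contact force between cup and housing above 7 N and contact force between drift and cup above 14 N), for 0.08 s.
At the end, for the whole second after the job is handed in: The cup rests on the housing's inner shoulder (contact above 0.3 N) within 0.03 rad of square, and the drift stands free, at rest and upright (within 0.2 rad), its foot on the floor of a stand hole, released (angle between the z axis of cup_top and the z axis of housing_face, either way round below 0.03 rad and contact force between cup and housing above 0.3 N and (horizontal distance between drift_foot and hole0 below 0.006 m or horizontal distance between drift_foot and hole1 below 0.006 m) and height (world z) of drift_foot below 0.014 m and angle between drift_grip's own z axis and vertical below 0.2 rad and linear speed of drift below 0.02 m/s and contact force between drift and the fingers below 0.1 N); the robot touches nothing.
It fails at once if the cup is cocked by more than 0.08 rad (about 4.6 degrees) to the bore (angle between the z axis of cup_top and the z axis of housing_face, either way round above 0.08 rad).
It fails at once if the drift pushes on the cup with more than 30 N (contact force between drift and cup above 30 N).
It fails at once if the gripper or arm touches the cup (contact force between any of the fingers, the arm and cup above 0.5 N).
It fails at once if the reamer, elbow, light guide, cutters, cap or scraper is moved more than 25 mm (distance of any of reamer_mid, elbow, light_guide, flush_cutters, moulded_cap, deburr_scraper from where it was at the start of the episode above 0.025 m).
It also fails if it takes over 72 s, if anything falls off the work surface, if the arm or the gripper's body presses on something with over 40 N, if the wrist force passes 120 N, or if a joint passes its speed limit or range.

### The arm

A 6-joint arm with a two-finger parallel gripper is mounted at the origin on the work surface. World frame = base frame: x ahead of the robot, y to its left, z up, the work surface at z = 0. Lengths are in m, angles in rad, forces in N, time in s.
With the tool pointing down it reaches from about 0.35 to 0.725 m from the base axis. Payload 6 kg.
Tool frame: the origin (TCP) lies on the centre line of the jaws, within the pads' length; the fingertips stand 17 mm ahead of it and the grasp point (between the pads) lies 2 mm behind it; z points along the fingers, x is the direction in which the jaws open and shut, and the axes are right-handed (so a half turn about z gives the same grasp; the last joint's range is limited). The gripper opens to 85 mm and grips with 20 to 120 N. Pads are 22 mm wide; open, the fingers measure 114 mm over their backs; the gripper's body (76 mm by 85 mm) begins 54 mm behind the grasp point. The pads swing forward as they close: fully open they stand 13 mm farther back than shut.
Start: joints at [-0.785, 0.04, 0.085, 0, -1.615, -0.334], TCP at [0.262, -0.54, 0.248] pointing down, gripper open.
Joint ranges: [-2.56, 2.56], [-1.29, 2.01], [-1.08, 1.49], [-3.29, 1.98], [-2.81, -0.18], [-2.99, 2.99]. Speed limits (rad/s): [2.57, 2.57, 3.01, 3.14, 3.14, 3.14].

### API

Orientations are given as a unit quaternion [w, x, y, z].
In Python, from rig import robot, snapshot, calibration, workorder, search_frame, regions_of, place_of gives the robot as it stands.
- The arm moves only by the tool jog_arm, never from a script. Its arguments are lists of equal length, an entry for each row: "offset": the shift along the world's x, y, z in m, a list of three; "spin": the turn about the world's z in rad. In form: {"offset": [[tx, ty, tz], ...], "spin": [spin, ...]}. A call has exactly 8 rows; each row is the pose to reach, as a shift and turn from the pose commanded when the call began; what a row does not reach only later rows make up. A row lasts 1/8 s, in which the tool goes at most 62.5 mm and 10.7 degrees, less where a joint would pass 70% of its speed; a pose out of reach is approached as far as the arm can. A call with a gripper value outside its range is refused whole. "claw" is the finger opening in m, from 0 to 0.0854, set as the call begins (left out, the last holds). The fingers move at their own pace and stop on an object; "newtons" is the grip in N (left out, the last holds). Time passes only in rows, so rows that repeat a pose let the fingers close, or fill a call up. It gives the time, the measured TCP pose, the force and the opening at its end, in the units of the state.
- robot.get_state(): the state, without advancing time (a new reading comes with each control period).
- snapshot(name): name is "scene" or "top" or "wrist"; returns (picture, depth): 480x640x3 uint8, red, green, blue; 480x640 float32, m along the optical axis (not along the pixel's ray), 0 where there is no reading.
- calibration(name): a dict with "fovy" (degrees; the focal length in pixels is half the picture's height over the tangent of half this angle, whatever the lens; pixels are square), "cx", "cy" (the principal point, pixels), "dist" ([k1, k2, p1, p2, k3] as OpenCV has them; the pictures are not rectified), "camera_from_world" (4x4, takes a point from world to camera coordinates). Camera axes: x right, y down, z forward; pixel columns grow to the right and rows downward; lengths in m; the calibration is good to about 2 mm. A picture is of the moment at which its call begins: read the wrist's pose just before it. calibration takes no time and is no camera call; for the wrist camera it gives the pose at the moment of the call.
- workorder.close_job(): hands the job in, once; it reports no verdict.
Trained networks look in the newest picture that a camera, given by its name, has taken for a name from the list of things; names that differ only in an ending like _2 or _b are one class to them, and where a whole thing is asked for, a point or a joint stands for the part that bears it (a point fixed in the world has none). Each returns a list of dicts, best first, with "confidence" (0 to 1); they miss things now and then, are a little off and sometimes report something else, mostly with a low value. They report only what shows in the picture. A call takes as long as a camera call. They do not tell look-alikes from the thing itself.
- search_frame(thing, camera): "box" ([left, top, right, bottom] in pixels, round what is visible of it).
- regions_of(thing, camera): "region" (480x640 bool, what is visible of it) and "box" ([left, top, right, bottom] in pixels, round what is visible of it).
- place_of(thing, camera): "location" ([column, row] in pixels: a listed point, or the origin of a listed thing).
The state is a dict: "time": time; "joint_positions": joint angles; "dq": joint speeds; "effort": joint torques, N m; "position": TCP position; "tcp_rot": TCP orientation; "wrist_force": force on the tool from outside, world axes, zero at the start; "wrist_torque": the same for the moment, N m; "opening": finger opening in m.
Only numpy, scipy, OpenCV 4.12 (cv2) and the standard library are available. Lean on these libraries where they do the work, as an engineer would, in place of code of your own. Each camera call takes 0.05 s, during which the arm holds its last target. There are 200 camera calls.

## Working session

There is one attempt and no reset: what is moved stays moved. The work goes in short steps, Python scripts to look and compute and a tool call to move; the robot and the scene stay as the last step left them, time stands still between calls to the robot, and variables do not carry over. Pictures are saved under pics/ and viewed, about 8 in all and at most 12, crops included, and the job is handed in when it is done.

Besides the shell and the picture viewer there is one more tool, called after "Request:" as name(argument=value, ...) on one line, values as JSON. jog_arm: Moves the arm, as the interface text tells. Its arguments: {"type":"object","properties":{"offset":{"type":"array","items":{"type":"array","items":{"type":"number"}}},"spin":{"type":"array","items":{"type":"number"}},"claw":{"type":"number"},"newtons":{"type":"number"}},"required":["offset","spin"]}

```bash
mkdir -p pics; ls
cat > h.py <<'E'
import numpy as np, cv2
from rig import robot, snapshot, calibration, workorder, search_frame, regions_of, place_of
def K(c):
    f=240/np.tan(np.radians(c["fovy"])/2); return np.array([[f,0,c["cx"]],[0,f,c["cy"]],[0,0,1.]])
def ray(c,px):
    n=cv2.undistortPoints(np.array(px,float).reshape(-1,1,2),K(c),np.array(c["dist"],float)).reshape(-1,2)
    return np.c_[n,np.ones(len(n))]
def world(c,px,d):
    T=np.linalg.inv(np.array(c["camera_from_world"])); p=ray(c,px)*np.reshape(d,(-1,1)); return p@T[:3,:3].T+T[:3,3]
def atz(c,px,z):
    T=np.linalg.inv(np.array(c["camera_from_world"])); r=ray(c,px)@T[:3,:3].T
    return T[:3,3]+r*((z-T[2,3])/r[:,2:3])
def proj(c,P):
    M=np.array(c["camera_from_world"]); return cv2.projectPoints(np.array(P,float).reshape(-1,1,3),cv2.Rodrigues(M[:3,:3])[0],M[:3,3],K(c),np.array(c["dist"],float))[0].reshape(-1,2)
def save(n,im): cv2.imwrite(f"pics/{n}.png",im[:,:,::-1])
def cloud(c,d):
    v,u=np.nonzero(d>0); return world(c,np.c_[u,v],d[v,u]),u,v
E
python3 - <<'E'
from h import *
for n in("top","scene"):
    im,d=snapshot(n); save(n,im); np.savez(f"{n}.npz",im=im,d=d); c=calibration(n)
    print(n,c["fovy"],np.linalg.inv(np.array(c["camera_from_world"])).round(3).tolist())
    for t in("drift_grip","drift_foot","hole0","hole1","reamer_mid","cup_top","housing_face"):
        for r in place_of(t,n)[:3]:
            p=np.array(r["location"]); q=p.round().astype(int).clip(0,[639,479]); dd=d[q[1],q[0]]
            print(t,p.round(1),round(r["confidence"],2),world(c,[p],dd).round(3)[0] if dd>0 else None)
print(robot.get_state())
E
```

```text
pics
top 42.733095142234745 [[0.012, -0.987, 0.161, 0.331], [-1.0, -0.01, 0.014, -0.017], [-0.013, -0.161, -0.987, 1.339], [0.0, 0.0, 0.0, 1.0]]
drift_grip [246.  257.7] 0.7 [0.484 0.135 0.09 ]
drift_grip [230.1 298.2] 0.42 [0.4   0.163 0.108]
drift_foot [246.  258.2] 0.66 [0.483 0.135 0.09 ]
drift_foot [237.5 299.7] 0.51 [0.399 0.154 0.061]
hole0 [145.1 325.1] 0.85 [0.344 0.359 0.014]
hole0 [214.5 254.4] 0.76 [0.494 0.205 0.061]
hole0 [187.  343.7] 0.7 [0.306 0.266 0.012]
hole1 [145.1 325.1] 0.85 [0.344 0.359 0.014]
hole1 [214.5 254.4] 0.76 [0.494 0.205 0.061]
hole1 [187.  343.7] 0.7 [0.306 0.266 0.012]
reamer_mid [212.7 249.1] 0.53 [0.504 0.208 0.07 ]
reamer_mid [243.9 257.1] 0.23 [0.482 0.136 0.113]
cup_top [358.2 270.5] 0.86 [ 0.464 -0.098  0.049]
housing_face [359.2 272.4] 0.64 [ 0.46  -0.1    0.053]
housing_face [356.8 270. ] 0.18 [ 0.465 -0.095  0.051]
scene 52.43952993583187 [[-0.614, 0.606, -0.506, 1.067], [0.789, 0.471, -0.394, 0.433], [-0.001, -0.641, -0.767, 0.899], [0.0, 0.0, 0.0, 1.0]]
drift_grip [371.8 255. ] 0.74 [0.504 0.151 0.103]
drift_foot [398.9 259.3] 0.63 [0.40
[... 551 characters left out ...]
0.8, 'joint_positions': array([-7.85287314e-01,  4.01571736e-02,  8.47910270e-02, -1.38124802e-05,
       -1.61551358e+00, -3.33709055e-01]), 'dq': array([ 5.45166241e-04, -2.05169766e-05, -2.85335832e-04,  1.26872215e-03,
       -1.13385436e-03,  7.72376208e-04]), 'effort': array([-7.16528521e-04, -3.67891145e+01,  3.47421348e+01,  6.93253219e+00,
       -9.71591471e-04, -1.18650655e-05]), 'position': array([ 0.26195985, -0.53975751,  0.24827783]), 'tcp_rot': array([-3.90945848e-05,  5.30760704e-01,  8.47521725e-01,  1.60592911e-05]), 'wrist_force': array([ 0.0173977 , -0.02794966,  0.14110036]), 'wrist_torque': array([ 0.03961461,  0.0603136 , -0.05096212]), 'opening': 0.08545806367885651}
```

```bash
sleep 1; ls pics
```

```text
scene.png
top.png
```

Run:
```python
from h import *
t=np.load("top.npz")["im"][200:400,100:420]; s=np.load("scene.npz")["im"][120:340,190:540]
a=cv2.resize(t,(480,300),interpolation=3);b=cv2.resize(s,(800,503),interpolation=3)
a=cv2.resize(t,(800,500),interpolation=3)
save("topc",a);save("scenec",b)
```

```text
(no output)
```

View pics/topc.png

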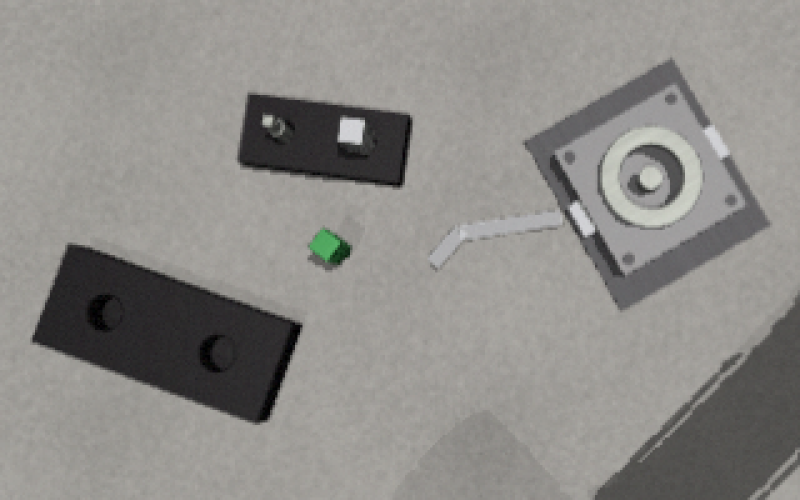

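View pics/scenec.png

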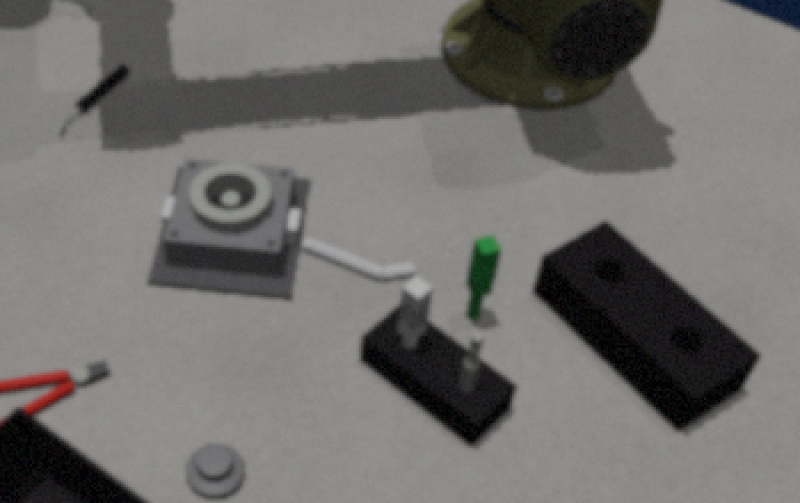

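The top crop shows the smaller black stand: the white square drift is at crop (352,131) and the reamer at (268,122). The green decoy is at (325,245), and the large empty stand at lower left is the other decoy. The housing and cup are at (651,178). The scene crop agrees: the silver drift is at (413,300) in the small stand and the green look-alike at (485,265). I'll use the silver one in the small stand, and look at the cup with the wrist camera on the way there.

Request:
jog_arm(offset=[[0.018,0.05,0.02],[0.036,0.105,0.04],[0.055,0.16,0.06],[0.075,0.215,0.08],[0.095,0.27,0.09],[0.115,0.32,0.09],[0.135,0.37,0.09],[0.148,0.42,0.09]], spin=[0.08,0.16,0.24,0.32,0.4,0.48,0.55,0.6], claw=0.06)

```text
time: 1.8
position: [0.4102, -0.118, 0.3383]
tcp_rot: [0.0, 0.256, 0.967, 0.0]
wrist_force: [1.3, 0.1, 1.1]
opening: 0.0601
```

Run:
```python
from h import *
s=robot.get_state();print(s["position"],s["tcp_rot"])
c=calibration("wrist");im,d=snapshot("wrist");save("w1",im);np.savez("w1.npz",im=im,d=d,**{k:np.array(v) for k,v in c.items()})
print(c["fovy"],np.linalg.inv(np.array(c["camera_from_world"])).round(3).tolist())
for t in("cup_top","housing_face","drift_grip","hole0"):
    for r in place_of(t,"wrist")[:3]:
        p=np.array(r["location"]);print(t,p.round(1),round(r["confidence"],2),atz(c,[p],.06)[0].round(4))
```

```text
[ 0.41023185 -0.1179805   0.33832107] [1.40699613e-04 2.55559495e-01 9.66793311e-01 1.40214434e-04]
61.60756692117997 [[-0.869, 0.474, 0.139, 0.376], [0.494, 0.834, 0.244, -0.178], [-0.0, 0.281, -0.96, 0.465], [0.0, 0.0, 0.0, 1.0]]
housing_face [291.2 235.8] 0.83 [ 0.4606 -0.1008  0.06  ]
housing_face [367.7 395.5] 0.34 [0.4823 0.1099 0.06  ]
drift_grip [374.7 441.2] 0.58 [0.5052 0.1711 0.06  ]
hole0 [372.7 411.7] 0.94 [0.4876 0.1326 0.06  ]
```

View pics/w1.png

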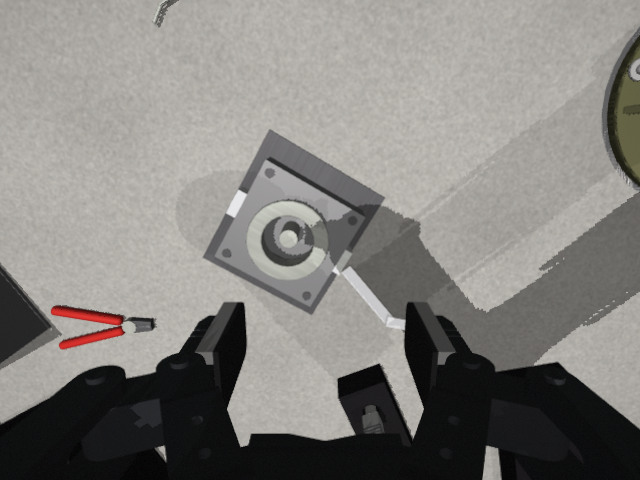

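The wrist picture shows the cup ring at about (287,240) on the housing, and the stand with the drift at about (372,420), between the fingers. Next I'll fit the flange plane from depth and find the drift and stand in the top view.

```bash
cat >> h.py <<'E'
def flange(c,d,c0=(0.463,-0.099),zmin=0.053,zmax=.075):
    P,u,v=cloud(c,d); ctr=np.array(c0)
    m=(np.hypot(*(P[:,:2]-ctr).T)<.055)&(P[:,2]>zmin)&(P[:,2]<zmax); Q=P[m]
    if len(Q)<50: return None
    for _ in range(6):
        r=np.hypot(*(Q[:,:2]-ctr).T); o=Q[(r>.025)&(r<.047)]
        A=np.c_[o[:,:2]-ctr,np.ones(len(o))]; w=np.ones(len(o),bool)
        for _ in range(4):
            k=np.linalg.lstsq(A[w],o[w,2],rcond=None)[0]; e=o[:,2]-A@k; w=abs(e)<max(.0008,2.5*np.median(abs(e)))
        R=o[w]
        a=np.arctan2(*(R[:,:2]-ctr).T[::-1]); b=((a+np.pi)/(2*np.pi)*24).astype(int)
        rr=np.hypot(*(R[:,:2]-ctr).T)
        # centre from outer rim extents per sector
        edge=np.array([np.append(R[b==i][np.argsort(rr[b==i])[-3:]].mean(0),i) for i in range(24) if (b==i).sum()>6])
        B=np.c_[2*edge[:,:2],np.ones(len(edge))]; s=np.linalg.lstsq(B,(edge[:,:2]**2).sum(1),rcond=None)[0]
        ctr=s[:2]; rad=np.sqrt(s[2]+ctr@ctr)
    return dict(ctr=ctr,rad=rad,z=k[2],grad=k[:2],n=int(w.sum()),rms=e[w].std(),tilt=np.hypot(*k[:2]),high=np.degrees(np.arctan2(k[1],k[0])))
E
python3 - <<'E'
from h import *
w=np.load("w1.npz");print(flange(w,w["d"]))
P,u,v=cloud(w,w["d"]); m=(abs(P[:,0]-.463)<.08)&(abs(P[:,1]+.099)<.08)&(P[:,2]>.04)&(P[:,2]<.052)
print("face z",np.median(P[m,2]),P[m].mean(0))
t=np.load("top.npz");c=calibration("top");d=t["d"]
P,u,v=cloud(c,d)
print("top flange",flange(c,d))
near=np.hypot(P[:,0]-.49,P[:,1]-.165)<.12
m=near&(P[:,2]>.03)&(P[:,2]<.05); px=np.c_[u,v][m]
q=atz(c,px,.04); r=cv2.minAreaRect((q[:,:2]*1000).astype(np.float32));print("stand rect mm",r,m.sum())
m=near&(P[:,2]>.112)&(P[:,2]<.128);q=atz(c,np.c_[u,v][m],.12);print("drift top",q.mean(0),q.min(0),q.max(0),m.sum(),np.median(P[m,2]),cv2.minAreaRect((q[:,:2]*1000).astype(np.float32)))
m=near&(P[:,2]>.1)&(P[:,2]<.112);q=atz(c,np.c_[u,v][m],.111);print("reamer top",q.mean(0),m.sum(),np.median(P[m,2]))
E
```

```text
{'ctr': array([ 0.46634145, -0.09893633]), 'rad': np.float64(0.042812445361409074), 'z': np.float64(0.06478244874416651), 'grad': array([0.01360939, 0.0098412 ]), 'n': 2932, 'rms': np.float64(0.0006721714421681207), 'tilt': np.float64(0.016794777994225095), 'high': np.float64(35.871373155846584)}
face z 0.04616400625939204 [ 0.46153914 -0.10383256  0.04614587]
top flange {'ctr': array([ 0.46292204, -0.1013165 ]), 'rad': np.float64(0.04182904681863942), 'z': np.float64(0.0627042935767734), 'grad': array([0.0120978 , 0.00474484]), 'n': 714, 'rms': np.float64(0.00212613639447262), 'tilt': np.float64(0.012995014848103248), 'high': np.float64(21.41546317984434)}
stand rect mm ((460.1536560058594, 181.85675048828125), (142.02427673339844, 131.3443145751953), 83.08062744140625) 1592
drift top [0.48776888 0.14524695 0.12      ] [0.39321132 0.13343382 0.12      ] [0.50174331 0.2127844  0.12      ] 108 0.11834787611570796 ((460.2271728515625, 156.87075805664062), (117.90752410888672, 72.62010192871094), 22.228195190429688)
reamer top [0.4227     0.16717251 0.111     ] 129 0.10842517751273006
```

Request:
jog_arm(offset=[[0.014,0.045,0],[0.028,0.09,0],[0.042,0.14,0],[0.056,0.19,0],[0.065,0.22,0],[0.065,0.22,0],[0.065,0.22,0],[0.065,0.22,0]], spin=[0.08,0.16,0.24,0.32,0.39,0.39,0.39,0.39])

```text
time: 3.05
position: [0.475, 0.0989, 0.3388]
tcp_rot: [0.0, 0.066, 0.998, 0.0]
wrist_force: [-0.5, 0.0, -0.7]
opening: 0.0598
```

Run:
```python
from h import *
s=robot.get_state();print(s["position"],s["tcp_rot"])
c=calibration("wrist");im,d=snapshot("wrist");save("w2",im);np.savez("w2.npz",im=im,d=d,**{k:np.array(v) for k,v in c.items()})
P,u,v=cloud(c,d)
near=(abs(P[:,0]-.488)<.03)&(abs(P[:,1]-.137)<.03)
m=near&(P[:,2]>.11);q=atz(c,np.c_[u,v][m],.12)
print("drift top",q.mean(0),m.sum(),np.median(P[m,2]),cv2.minAreaRect((q[:,:2]*1000).astype(np.float32)))
near=(abs(P[:,0]-.495)<.07)&(abs(P[:,1]-.17)<.1)
m=near&(P[:,2]>.034)&(P[:,2]<.046);q=atz(c,np.c_[u,v][m],.04);print("stand",m.sum(),cv2.minAreaRect((q[:,:2]*1000).astype(np.float32)),np.median(P[m,2]))
for t in("hole0","hole1","drift_grip","drift_foot","reamer_mid"):
    z=dict(h=.04,d=.088,r=.06)[t[0]]
    for r in place_of(t,"wrist")[:3]:
        p=np.array(r["location"]);print(t,p.round(1),round(r["confidence"],2),atz(c,[p],z)[0].round(4))
```

```text
[0.47501998 0.09891738 0.33875885] [3.86763133e-04 6.56388906e-02 9.97843351e-01 1.83091220e-04]
drift top [0.50482893 0.15755511 0.12      ] 603 0.12116218016509883 ((542.6649780273438, 210.23590087890625), (190.39076232910156, 26.302772521972656), 53.42044448852539)
stand 5196 ((499.7698059082031, 180.6326141357422), (142.79409790039062, 61.120384216308594), 83.08509826660156) 0.04126294492619201
hole0 [315.3 300.3] 0.8 [0.5032 0.2179 0.04  ]
hole0 [483.8 319.1] 0.8 [0.3128 0.2666 0.04  ]
hole0 [312.7 241.3] 0.66 [0.4963 0.1479 0.04  ]
hole1 [315.3 300.3] 0.8 [0.5032 0.2179 0.04  ]
hole1 [483.8 319.1] 0.8 [0.3128 0.2666 0.04  ]
hole1 [312.7 241.3] 0.66 [0.4963 0.1479 0.04  ]
drift_grip [406.7 256.6] 0.89 [0.4035 0.1623 0.088 ]
drift_grip [312.9 251.7] 0.84 [0.4943 0.1452 0.088 ]
drift_foot [391.4 238.3] 0.86 [0.4168 0.1417 0.088 ]
drift_foot [314.1 233.6] 0.68 [0.4906 0.1272 0.088 ]
reamer_mid [315.8 305.4] 0.69 [0.5018 0.2152 0.06  ]
```

View pics/w2.png

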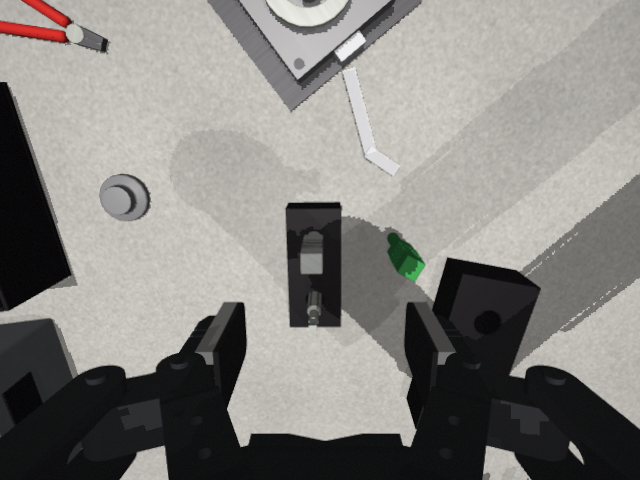

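The wrist picture shows the small stand in the middle with the silver drift at (312,253) and the reamer at (314,305). The green decoy at (405,258) is clearly separate.

Run:
```python
from h import *
c=np.load("w2.npz");P,u,v=cloud(c,c["d"])
m=(u>290)&(u<335)&(v>215)&(v<285)&(P[:,2]>.116)&(P[:,2]<.128)
q=atz(c,np.c_[u,v][m],.12)
print(q.mean(0),m.sum(),np.median(P[m,2]),cv2.minAreaRect((q[:,:2]*1000).astype(np.float32)))
print(robot.get_state()["position"])
```

```text
[0.49474768 0.14613974 0.12      ] 489 0.1210979716883041 ((494.78900146484375, 145.98681640625), (21.079601287841797, 19.163681030273438), 82.34333038330078)
[0.47491249 0.09992211 0.33841944]
```

Request:
jog_arm(offset=[[0.02,0.046,0],[0.02,0.046,-0.03],[0.02,0.046,-0.08],[0.02,0.046,-0.13],[0.02,0.046,-0.18],[0.02,0.046,-0.225],[0.02,0.046,-0.252],[0.02,0.046,-0.252]], spin=[0.011,0.011,0.011,0.011,0.011,0.011,0.011,0.011])

```text
time: 4.35
position: [0.4937, 0.1454, 0.0841]
tcp_rot: [-0.002, 0.059, 0.998, -0.001]
wrist_force: [0.3, -0.3, 0.5]
opening: 0.0601
```

Request:
jog_arm(offset=[[0,0,0],[0,0,0],[0,0,0],[0,0,0],[0,0,0],[0,0,0.03],[0,0,0.07],[0,0,0.12]], spin=[0,0,0,0,0,0,0,0], claw=0.0, newtons=60)

```text
time: 5.35
position: [0.4943, 0.146, 0.2065]
tcp_rot: [-0.001, 0.059, 0.998, -0.0]
wrist_force: [0.1, 0.2, -0.8]
opening: 0.0191
```

Run:
```python
from h import *
s=robot.get_state();print(s["position"],s["tcp_rot"],s["wrist_force"],s["wrist_torque"],s["opening"])
c=calibration("wrist");im,d=snapshot("wrist");save("w3",im)
np.savez("w3.npz",im=im,d=d,**{k:np.array(v) for k,v in c.items()})
for r in place_of("drift_foot","wrist")[:2]: print(r, atz(c,[r["location"]],s["position"][2]-.076).round(4))
```

```text
[0.4943173  0.14600007 0.2065254 ] [-1.01086125e-03  5.89617233e-02  9.98259634e-01 -4.44132404e-04] [ 0.14463572  0.20356783 -0.80761149] [ 0.08143616 -0.18365117  0.00444828] 0.019114153626093786
{'location': [327.8, 261.6], 'confidence': 0.86} [[0.4936 0.1456 0.1305]]
{'location': [436.5, 222.2], 'confidence': 0.56} [[0.4355 0.131  0.1305]]
```

View pics/w3.png

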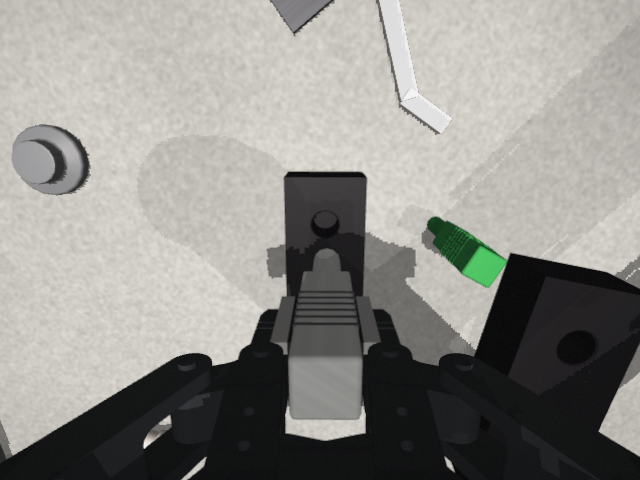

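The drift is held squarely and hangs below the TCP. The empty hole is at (325,223). Next I'll go over the high side of the cup, which is about 36 degrees from +x.

Request:
jog_arm(offset=[[0,-0.03,0],[0,-0.08,0],[0,-0.13,0],[0,-0.18,-0.01],[0,-0.215,-0.03],[0,-0.224,-0.05],[0,-0.224,-0.058],[0,-0.224,-0.058]], spin=[0,0,0,0,0,0,0,0])

```text
time: 6.45
position: [0.4948, -0.0774, 0.1479]
tcp_rot: [-0.001, 0.059, 0.998, -0.0]
wrist_force: [-0.5, -0.5, -1.3]
opening: 0.0194
```

```bash
cat > look.py <<'E'
from h import *
import sys
s=robot.get_state();print(s["time"],s["position"].round(4),s["wrist_force"].round(1))
c=calibration("wrist");im,d=snapshot("wrist")
P,u,v=cloud(c,d)
np.savez("last.npz",im=im,d=d,**{k:np.array(q) for k,q in c.items()})
# fit planes of housing face (reference) and flange, fixed centre
ctr=np.array([.4663,-.0989]); r=np.hypot(*(P[:,:2]-ctr).T)
def fit(m,tol):
    Q=P[m]; A=np.c_[Q[:,:2]-ctr,np.ones(len(Q))]; w=np.ones(len(Q),bool)
    for _ in range(6):
        k=np.linalg.lstsq(A[w],Q[w,2],rcond=None)[0]; e=Q[:,2]-A@k; w=abs(e)<max(tol,2.5*np.median(abs(e)))
    return k,int(w.sum()),e[w].std(),Q[w]
dx=P[:,:2]-s["position"][:2]; yaw=np.radians(30)
face=(r>.047)&(r<.065)&(P[:,2]<.052)&(P[:,2]>.040)
kf,nf,ef,_=fit(face,.0015); 
nd=np.hypot(*dx.T)>.014
fl=(r>.029)&(r<.041)&nd&(P[:,2]>kf[2]+.004)&(P[:,2]<.072)
k,n,e,Q=fit(fl,.0012); g=k[:2]-kf[:2]
print("face",kf.round(4),nf,round(ef,5)); print("flange",k.round(4),n,round(e,5))
print("gap above face (underside) mm %.2f  tilt %.4f rel %.4f high at %.0f / rel %.0f deg"%((k[2]-kf[2])*1000-6,np.hypot(*k[:2]),np.hypot(*g),np.degrees(np.arctan2(k[1],k[0])),np.degrees(np.arctan2(g[1],g[0]))))
if len(sys.argv)>1: save(sys.argv[1],im)
E
python3 look.py w4
python3 - <<'E'
from h import *
w=np.load("last.npz");print(flange(w,w["d"]))
c=np.load("w3.npz");print("hole",atz(c,[[325,223]],.04))
E
```

```text
6.45 [ 0.4948 -0.0774  0.1479] [-0.5 -0.5 -1.3]
face [0.0005 0.0006 0.0461] 14425 0.00062
flange [0.0133 0.0088 0.0647] 7588 0.00055
gap above face (underside) mm 12.63  tilt 0.0159 rel 0.0152 high at 34 / rel 33 deg
{'ctr': array([ 0.4659472 , -0.09925015]), 'rad': np.float64(0.0422029152877456), 'z': np.float64(0.06465911754308089), 'grad': array([0.01313746, 0.00871664]), 'n': 10261, 'rms': np.float64(0.0005587441142685196), 'tilt': np.float64(0.015766191394545232), 'high': np.float64(33.564083543184154)}
hole [[0.49492479 0.14548169 0.04      ]]
```

View pics/w4.png

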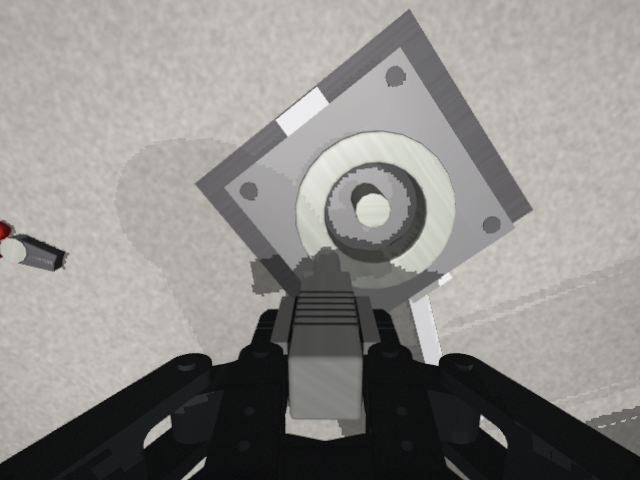

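The wrist picture shows the flange ring well: the stub is at (373,210) and the drift foot sits over the ring's high side at (328,262). The gap is 12.6 mm and the tilt 0.015 rad. First gentle push.

Request:
jog_arm(offset=[[0,-0.002,-0.004],[0,-0.002,-0.007],[0,-0.002,-0.0078],[0,-0.002,-0.0085],[0,-0.002,-0.009],[0,-0.002,-0.0095],[0,-0.002,-0.01],[0,-0.002,-0.01]], spin=[0,0,0,0,0,0,0,0])

```text
time: 7.5
position: [0.4954, -0.0795, 0.1391]
tcp_rot: [0.001, 0.059, 0.998, 0.0]
wrist_force: [-1.7, 2.0, 4.8]
opening: 0.0195
```

```bash
python3 look.py
```

```text
7.5 [ 0.4954 -0.0795  0.1391] [-1.7  2.   4.8]
face [0.0001 0.0008 0.0461] 15172 0.00061
flange [-0.0149 -0.0075  0.0629] 8045 0.00055
gap above face (underside) mm 10.72  tilt 0.0167 rel 0.0172 high at -153 / rel -151 deg
```

Request:
jog_arm(offset=[[0,0,0.006],[-0.025,-0.016,0.008],[-0.059,-0.037,0.008],[-0.059,-0.037,0.005],[-0.059,-0.037,0.0015],[-0.059,-0.037,0.0005],[-0.059,-0.037,-0.0005],[-0.059,-0.037,-0.0013]], spin=[0,0,0,0,0,0,0,0])

```text
time: 8.55
position: [0.436, -0.117, 0.1376]
tcp_rot: [-0.001, 0.059, 0.998, -0.001]
wrist_force: [-3.8, 0.2, 7.0]
opening: 0.0191
```

```bash
python3 look.py
```

```text
8.55 [ 0.436  -0.117   0.1376] [-3.8  0.2  7. ]
face [-0.0005  0.0018  0.0462] 10894 0.0006
flange [0.009  0.0041 0.061 ] 4034 0.00053
gap above face (underside) mm 8.84  tilt 0.0099 rel 0.0098 high at 24 / rel 14 deg
```

Request:
jog_arm(offset=[[0,0,0.007],[0.025,0.014,0.009],[0.0618,0.0325,0.009],[0.0618,0.0325,0.0055],[0.0618,0.0325,0.001],[0.0618,0.0325,0.0],[0.0618,0.0325,-0.0007],[0.0618,0.0325,-0.0012]], spin=[0,0,0,0,0,0,0,0])

```text
time: 9.6
position: [0.4978, -0.0844, 0.1368]
tcp_rot: [0.001, 0.059, 0.998, 0.0]
wrist_force: [-1.1, 1.9, 5.0]
opening: 0.0194
```

```bash
python3 look.py
```

```text
9.6 [ 0.4978 -0.0844  0.1368] [-1.1  1.9  5. ]
face [0.0002 0.0007 0.0461] 15189 0.00061
flange [-0.0031 -0.001   0.0601] 7708 0.00054
gap above face (underside) mm 7.99  tilt 0.0032 rel 0.0037 high at -162 / rel -152 deg
```

Request:
jog_arm(offset=[[0,0,-0.0004],[0,0,-0.0008],[0,0,-0.0012],[0,0,-0.0016],[0,0,-0.002],[0,0,-0.002],[0,0,-0.002],[0,0,-0.002]], spin=[0,0,0,0,0,0,0,0])

```text
time: 10.65
position: [0.4979, -0.0843, 0.1344]
tcp_rot: [0.0, 0.059, 0.998, 0.0]
wrist_force: [-1.7, 2.3, 5.2]
opening: 0.0193
```

```bash
python3 look.py
```

```text
10.65 [ 0.4979 -0.0843  0.1344] [-1.7  2.3  5.2]
face [0.0006 0.0012 0.0461] 15587 0.0006
flange [-0.0253 -0.0136  0.0586] 7840 0.00054
gap above face (underside) mm 6.45  tilt 0.0288 rel 0.0298 high at -152 / rel -150 deg
```

Request:
jog_arm(offset=[[0,0,0.008],[-0.025,-0.014,0.01],[-0.062,-0.0323,0.01],[-0.062,-0.0323,0.006],[-0.062,-0.0323,0.002],[-0.062,-0.0323,0.0008],[-0.062,-0.0323,0.0],[-0.062,-0.0323,-0.0008]], spin=[0,0,0,0,0,0,0,0])

```text
time: 11.7
position: [0.4358, -0.1168, 0.1335]
tcp_rot: [-0.001, 0.059, 0.998, -0.001]
wrist_force: [-4.3, 0.2, 7.5]
opening: 0.0195
```

```bash
python3 look.py
```

```text
11.7 [ 0.4358 -0.1168  0.1335] [-4.3  0.2  7.5]
face [-0.0003  0.0017  0.0462] 11361 0.0006
flange [0.006  0.0013 0.0568] 4009 0.00054
gap above face (underside) mm 4.65  tilt 0.0061 rel 0.0063 high at 12 / rel -4 deg
```

Request:
jog_arm(offset=[[0,0,-0.0004],[0,0,-0.0008],[0,0,-0.0012],[0,0,-0.0015],[0,0,-0.0015],[0,0,-0.0015],[0,0,-0.0015],[0,0,-0.0015]], spin=[0,0,0,0,0,0,0,0])

```text
time: 12.75
position: [0.4358, -0.1169, 0.1332]
tcp_rot: [-0.0, 0.059, 0.998, -0.001]
wrist_force: [-6.6, 0.9, 11.3]
opening: 0.0193
```

```bash
python3 look.py
```

```text
12.75 [ 0.4358 -0.1169  0.1332] [-6.6  0.9 11.3]
face [-0.0002  0.0013  0.0462] 11350 0.0006
flange [0.0074 0.0025 0.0567] 4036 0.00053
gap above face (underside) mm 4.46  tilt 0.0079 rel 0.0077 high at 19 / rel 9 deg
```

Request:
jog_arm(offset=[[0,0,0.009],[0.025,0.014,0.012],[0.062,0.0323,0.011],[0.062,0.0323,0.006],[0.062,0.0323,0.002],[0.062,0.0323,0.001],[0.062,0.0323,0.0004],[0.062,0.0323,0.0004]], spin=[0,0,0,0,0,0,0,0])

```text
time: 13.8
position: [0.498, -0.0841, 0.1334]
tcp_rot: [0.001, 0.059, 0.998, 0.001]
wrist_force: [-1.9, 3.4, 5.5]
opening: 0.0194
```

```bash
python3 look.py
```

```text
13.8 [ 0.498  -0.0841  0.1334] [-1.9  3.4  5.5]
face [0.0003 0.001  0.0461] 15951 0.00061
flange [0.0024 0.0023 0.0565] 7713 0.00055
gap above face (underside) mm 4.38  tilt 0.0033 rel 0.0024 high at 44 / rel 34 deg
```

Request:
jog_arm(offset=[[0,0,-0.0002],[0,0,-0.0004],[0,0,-0.0006],[0,0,-0.0008],[0,0,-0.001],[0,0,-0.0012],[0,0,-0.0012],[0,0,-0.0012]], spin=[0,0,0,0,0,0,0,0])

```text
time: 14.85
position: [0.498, -0.0842, 0.1333]
tcp_rot: [0.002, 0.059, 0.998, 0.0]
wrist_force: [-3.9, 4.2, 11.0]
opening: 0.019
```

```bash
python3 look.py
```

```text
14.85 [ 0.498  -0.0842  0.1333] [-3.9  4.2 11. ]
face [0.0005 0.0008 0.0461] 15948 0.00061
flange [0.0012 0.0014 0.0565] 7765 0.00055
gap above face (underside) mm 4.35  tilt 0.0019 rel 0.0009 high at 49 / rel 40 deg
```

Request:
jog_arm(offset=[[0,0,-0.0003],[0,0,-0.0006],[0,0,-0.0009],[0,0,-0.0012],[0,0,-0.0014],[0,0,-0.0014],[0,0,-0.0014],[0,0,-0.0014]], spin=[0,0,0,0,0,0,0,0])

```text
time: 15.9
position: [0.4982, -0.0842, 0.1331]
tcp_rot: [0.002, 0.059, 0.998, 0.0]
wrist_force: [-6.8, 5.9, 15.8]
opening: 0.0189
```

```bash
python3 look.py
```

```text
15.9 [ 0.4982 -0.0842  0.1331] [-6.8  5.9 15.8]
face [0.0003 0.0007 0.0461] 15994 0.0006
flange [-0.0014 -0.0001  0.0564] 7804 0.00054
gap above face (underside) mm 4.29  tilt 0.0014 rel 0.0019 high at -178 / rel -155 deg
```

Request:
jog_arm(offset=[[0,0,0.012],[-0.025,-0.014,0.014],[-0.062,-0.0323,0.013],[-0.062,-0.0323,0.007],[-0.062,-0.0323,0.0035],[-0.062,-0.0323,0.0024],[-0.062,-0.0323,0.0014],[-0.062,-0.0323,0.0014]], spin=[0,0,0,0,0,0,0,0])

```text
time: 16.95
position: [0.4358, -0.117, 0.1331]
tcp_rot: [-0.0, 0.059, 0.998, -0.001]
wrist_force: [-8.1, 1.6, 13.3]
opening: 0.0197
```

```bash
python3 look.py
```

```text
16.95 [ 0.4358 -0.117   0.1331] [-8.1  1.6 13.3]
face [-0.0001  0.001   0.0462] 11333 0.00059
flange [0.0024 0.001  0.0565] 4006 0.00053
gap above face (underside) mm 4.27  tilt 0.0026 rel 0.0024 high at 23 / rel -1 deg
```

Request:
jog_arm(offset=[[0,0,-0.0003],[0,0,-0.0006],[0,0,-0.0009],[0,0,-0.0009],[0,0,-0.0009],[0,0,-0.0009],[0,0,-0.0009],[0,0,-0.0009]], spin=[0,0,0,0,0,0,0,0])

```text
time: 18.0
position: [0.4359, -0.1171, 0.133]
tcp_rot: [-0.0, 0.059, 0.998, -0.001]
wrist_force: [-10.4, 3.9, 17.6]
opening: 0.0193
```

```bash
python3 look.py
```

```text
18.0 [ 0.4359 -0.1171  0.133 ] [-10.4   3.9  17.6]
face [-0.0002  0.0014  0.0462] 11334 0.0006
flange [0.0038 0.0014 0.0565] 3988 0.00053
gap above face (underside) mm 4.28  tilt 0.0041 rel 0.0041 high at 20 / rel -0 deg
```

Both sides stop dead at TCP z 0.133 under about 20 N, and the cup is square to about 0.004 rad, so it is home. Next, lift and go back over the hole.

Request:
jog_arm(offset=[[0,0,0.03],[0,0,0.076],[0.012,0.055,0.076],[0.024,0.11,0.076],[0.036,0.165,0.076],[0.048,0.22,0.076],[0.0592,0.2628,0.076],[0.0592,0.2628,0.076]], spin=[0,0,0,0,0,0,0,0])

```text
time: 19.05
position: [0.4952, 0.1491, 0.2041]
tcp_rot: [-0.001, 0.057, 0.998, -0.001]
wrist_force: [-0.4, -0.2, -1.5]
opening: 0.019
```

Run:
```python
from h import *
s=robot.get_state();print(s["position"],s["tcp_rot"],s["wrist_force"],s["opening"])
c=calibration("wrist");im,d=snapshot("wrist")
old=np.load("w3.npz")["im"]
for r in place_of("drift_foot","wrist")[:2]: print(r, atz(c,[r["location"]],s["position"][2]-.078).round(4))
save("cmp",np.hstack([old[160:440,230:430],im[160:440,230:430]]))
```

```text
[0.49515607 0.14907352 0.20408375] [-1.27220145e-03  5.72293184e-02  9.98359922e-01 -8.07967610e-04] [-0.39935198 -0.20642664 -1.54208767] 0.018968349680417603
{'location': [436.8, 221.1], 'confidence': 0.86} [[0.4356 0.1337 0.1261]]
{'location': [323.3, 261.6], 'confidence': 0.75} [[0.4969 0.149  0.1261]]
```

View pics/cmp.png

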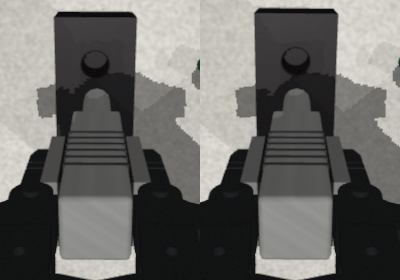

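The before and after crops look the same: the drift hasn't moved in the grip, and the hole lies ahead of the foot just as before. Lowering now.

Request:
jog_arm(offset=[[0,0,0],[0,0,-0.03],[0,0,-0.07],[0,0,-0.07],[0,0,-0.09],[0,0,-0.105],[0,0,-0.115],[0,0,-0.118]], spin=[0,0,0,0,0,0,0,0])

```text
time: 20.15
position: [0.495, 0.146, 0.0881]
tcp_rot: [-0.0, 0.059, 0.998, -0.0]
wrist_force: [-5.3, 0.3, 8.1]
opening: 0.019
```

Request:
jog_arm(offset=[[0,0,0],[0,0,0],[0,0,-0.001],[0,0,-0.001],[0,0,-0.001],[0,0,-0.001],[0,0,-0.001],[0,0,-0.001]], spin=[0,0,0,0,0,0,0,0])

```text
time: 21.15
position: [0.4953, 0.1464, 0.0881]
tcp_rot: [0.001, 0.059, 0.998, 0.0]
wrist_force: [-4.0, 0.4, 5.6]
opening: 0.0195
```

The floor is felt at TCP z 0.088, which matches a 0.078 m foot offset. I'll unload slightly, release and check.

Request:
jog_arm(offset=[[0,0,0.001],[0,0,0.001],[0,0,0.001],[0,0,0.001],[0,0,0.001],[0,0,0.001],[0,0,0.001],[0,0,0.001]], spin=[0,0,0,0,0,0,0,0])

```text
time: 22.15
position: [0.4952, 0.1463, 0.0881]
tcp_rot: [0.0, 0.059, 0.998, 0.0]
wrist_force: [0.0, 0.6, 3.9]
opening: 0.019
```

Request:
jog_arm(offset=[[0,0,0],[0,0,0],[0,0,0],[0,0,0],[0,0,0],[0,0,0],[0,0,0],[0,0,0]], spin=[0,0,0,0,0,0,0,0], claw=0.06)

```text
time: 23.15
position: [0.495, 0.1463, 0.0878]
tcp_rot: [-0.0, 0.059, 0.998, 0.0]
wrist_force: [-0.0, 0.4, -0.0]
opening: 0.0603
```

Request:
jog_arm(offset=[[0,0,0.02],[0,0,0.05],[0,0,0.09],[0,0,0.14],[0,0,0.19],[-0.01,-0.025,0.23],[-0.02,-0.046,0.25],[-0.02,-0.046,0.25]], spin=[0,0,0,0,0,0,0,0])

```text
time: 24.15
position: [0.4751, 0.0994, 0.3404]
tcp_rot: [0.002, 0.06, 0.998, 0.001]
wrist_force: [0.4, 0.7, 0.9]
opening: 0.0599
```

Run:
```python
from h import *
s=robot.get_state();print(s["time"],s["position"],s["wrist_force"],s["opening"])
c=calibration("wrist");im,d=snapshot("wrist");save("w9",im[100:400,150:550])
P,u,v=cloud(c,d)
m=(u>280)&(u<345)&(v>205)&(v<295)&(P[:,2]>.116)&(P[:,2]<.128)
q=atz(c,np.c_[u,v][m],.12);print("drift top",q.mean(0),m.sum(),np.median(P[m,2]),cv2.minAreaRect((q[:,:2]*1000).astype(np.float32)))
for t in("hole0","drift_grip","reamer_mid"):
    z=dict(h=.04,d=.088,r=.06)[t[0]]
    for r in place_of(t,"wrist")[:3]: print(t,r["location"],round(r["confidence"],2),atz(c,[r["location"]],z)[0].round(4))
```

```text
24.15 [0.47511959 0.09942154 0.34043705] [0.4276998  0.74741275 0.85055959] 0.05993372974799987
drift top [0.49509537 0.14532386 0.12      ] 484 0.12098924127501515 ((495.3263244628906, 145.35128784179688), (20.134634017944336, 19.967191696166992), 83.23063659667969)
hole0 [312.3, 237.0] 0.92 [0.4969 0.1448 0.04  ]
hole0 [487.9, 321.4] 0.79 [0.3068 0.27   0.04  ]
hole0 [315.3, 297.1] 0.78 [0.5026 0.2163 0.04  ]
drift_grip [313.5, 254.4] 0.59 [0.4947 0.1498 0.088 ]
drift_grip [405.3, 255.0] 0.58 [0.4047 0.1611 0.088 ]
drift_grip [359.4, 111.7] 0.55 [0.437  0.0221 0.088 ]
reamer_mid [314.4, 305.2] 0.77 [0.5032 0.217  0.06  ]
```

View pics/w9.png

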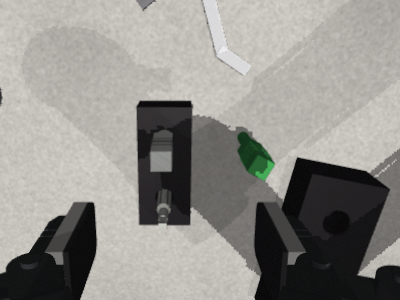

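The drift stands upright in its hole with its top at the same place and height as before, and the reamer hasn't moved. One last look at the cup from above, then I'll hand in.

Request:
jog_arm(offset=[[-0.01,-0.045,0],[-0.02,-0.09,0],[-0.03,-0.135,0],[-0.04,-0.18,0],[-0.05,-0.21,0],[-0.05,-0.21,0],[-0.05,-0.21,0],[-0.05,-0.21,0]], spin=[0,0,0,0,0,0,0,0])

```text
time: 25.35
position: [0.4253, -0.109, 0.3372]
tcp_rot: [-0.001, 0.058, 0.998, -0.0]
wrist_force: [0.9, -0.3, -0.5]
opening: 0.06
```

```bash
python3 look.py
```

```text
25.35 [ 0.4253 -0.109   0.3372] [ 0.9 -0.3 -0.5]
face [-0.001   0.0022  0.0461] 4814 0.00067
flange [0.0021 0.0057 0.0566] 2021 0.00063
gap above face (underside) mm 4.48  tilt 0.0061 rel 0.0047 high at 70 / rel 48 deg
```

```bash
python3 -c "
from rig import workorder; print(workorder.close_job())"
```

```text
the job is handed in; nothing more can be done
None
```

The bearing cup is home on its shoulder and square, the drift is back upright in its own hole, and the job is handed in at about 25 s of the 72 s allowed. No verdict was reported.

- **Pushing:** I took the silver drift from the small stand and pushed the flange alternately at two opposite points. The largest tilt I measured was about 0.03 rad.
- **Stop felt:** Both sides then stopped solid at the same height, TCP z 0.133 m. Last pushes of about 19–21 N, lateral force included, moved the cup no more than about 0.1 mm. The flange stands about 4.3 mm off the housing face.
- **Cup check:** After the drift was released, the camera gave a tilt of about 0.005 rad and a gap of about 4.5 mm. The 0.2 mm difference from before is within the measuring noise.
- **Drift check:** The floor of the hole was felt when lowering it. After release its top was within 1 mm of where it started, at the same height, and upright.
- **Bystanders:** The reamer measured where it started and the green decoy looked unmoved. I did not measure the other bystanders, but the arm never came near them low down.
- **Disagreements:** The foot turned out to be 78 mm below the TCP rather than the 76 mm I expected. The wrist camera also read heights about 1 mm high, so I used heights relative to the housing face.

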